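Level the worktop shelf with its foot key

ROBOT

A 6-joint arm with a two-finger parallel gripper is mounted at the origin on a cart in front of the work surface, level with it; the furniture and walls round the work are solid. World frame = base frame: x ahead of the robot, y to its left, z up, the work surface at z = 0. Lengths are in m, angles in rad, forces in N, time in s.
With the tool pointing down it reaches from about 0.25 to 0.775 m from the base axis. Payload 4 kg.
Tool frame: the origin (TCP) lies midway between the tips of the shut fingers; the grasp point (between the pads) lies 19 mm behind it; y points along the fingers, z is the direction in which the jaws open and shut, and the axes are right-handed (so a half turn about y gives the same grasp; the last joint's range is limited). The gripper opens to 94 mm and grips with 3 to 60 N. Pads are 16 mm wide; open, the fingers measure 119 mm over their backs; the gripper's body (75 mm by 177 mm) begins 78 mm behind the grasp point.
Start: joints at [1.05, 0.087, 1.371, -0, 1.684, -0.103], TCP at [0.223, 0.503, 0.206] pointing down, gripper open.
Joint ranges: [-3.1, 3.1], [-0.76, 2.03], [0.27, 2.55], [-1.08, 4.22], [0.17, 2.65], [-2.57, 2.57]. Speed limits (rad/s): [2.79, 2.79, 3.14, 3.14, 3.14, 3.14].

INTERFACE

Orientations are given as [roll, pitch, yaw] about the fixed x, y, z axes, in that order (R = Rz(yaw) Ry(pitch) Rx(roll)).
In Python, from bench import robot gives the robot as it stands.
- The arm moves only by the shell command python3 -m creep 'ROWS'. ROWS is JSON, a list of rows, each a list of 5 numbers: the shift along the tool's x, y, z scaled (see below), then the turn about the tool's y scaled (see below), then the gripper command: -1 is shut, 1 is fully open, values between are in proportion. A call has 1 to 20 rows; each row shifts and turns the commanded pose from where the row before left it, along the tool's axes as they then stand; what a row does not reach is not made up. The controller multiplies each number of a shift by 2.5 cm and each number of a turn by 0.12 rad. A row lasts 1/8 s, in which the tool goes at most 62.5 mm and 10.7 degrees, less where a joint would pass 70% of its speed; a pose out of reach is approached as far as the arm can. A call with a number of a shift or a turn outside -1 to 1 is refused whole. A call with a gripper value outside its range is refused whole. The fingers move at their own pace and stop on an object; the grip force is fixed at half the most. Time passes only in rows, so rows that do not move let the fingers close. It gives the time, the measured TCP pose, the force and the opening at its end, in the units of the state.
- robot.get_obs(): the state, without advancing time (a new reading comes with each control period).
- robot.snapshot(name): name is "side" or "top"; returns a dict with "frame" (420x560x3 uint8, blue, green, red), "fx", "fy", "cx", "cy" (pixels), "dist" ([k1, k2, p1, p2, k3] as OpenCV has them; the pictures are not rectified), "world_from_camera" (4x4, takes a point from camera to world coordinates). Camera axes: x right, y up, looking along -z (the intrinsics and any distortion apply to the point x, -y, -z); pixel columns grow to the right and rows downward; lengths in m; the calibration is good to about 2 mm. A picture is of the moment at which its call begins. There is no depth.
- robot.close_job(): hands the job in, once; it reports no verdict.
Trained networks look in the newest picture that a camera, given by its name, has taken for a name from the list of things; names that differ only in an ending like _2 or _b are one class to them, and where a whole thing is asked for, a point or a joint stands for the part that bears it (a point fixed in the world has none). Each returns a list of dicts, best first, with "p" (0 to 1); they miss things now and then, are a little off and sometimes report something else, mostly with a low value. They report only what shows in the picture. A call takes as long as a camera call. They do not tell look-alikes from the thing itself.
- robot.look_for(label, camera): "box" ([left, top, width, height] in pixels, round what is visible of it).
- robot.spot_point(label, camera): "centre" ([column, row] in pixels: a listed point, or the origin of a listed thing).
The state is a dict: "time": time; "joint_positions": joint angles; "qvel": joint speeds; "joint_torque": joint torques, N m; "tool_pos": TCP position; "ee_rot": TCP orientation; "wrist_force": force on the tool from outside, world axes, zero at the start; "wrist_torque": the same for the moment, N m; "width": finger opening in m.
Only numpy, scipy, OpenCV 4.12 (cv2) and the standard library are available. Lean on these libraries where they do the work, as an engineer would, in place of code of your own. Each camera call takes 0.05 s, during which the arm holds its last target. There are 200 camera calls.

TASK

Level the little worktop shelf: take the T-shaped key from its stand, stand it fully home in the square socket of the shelf's levelling foot, press it down so that the sprung end of the shelf sits firmly on its stop, and turn the key until the steel ball of the level rests in the middle, between its two marks. The level reads true only while the shelf is pressed down, so finish holding: still gripping the upright key and pressing down through it, with the ball at rest between the marks.

Things in the scene. Friction and masses are not known exactly. Their poses are not given: they have to be found in the camera images.
- key: Plain steel T key, loose, 80 mm tall, 0.12 kg, at first upright in the stand. Origin at the centre of the shank's lower end, z up. Shank 12 x 12 mm square (sides along the key's x and y), lowest 5 mm a 9.5 mm square lead. Cross bar on top: 62 mm along x, 14 mm thick along y, 60 to 80 mm above the origin; pinch it across its thickness from above.
- stand: Fixed plain wooden block 60 x 60 x 30 mm holding the key, origin at the centre of its underside. Its square hole (14 mm wide, 22 mm deep, floor 8 mm above the worktop) is in the middle of its top.
- shelf: Low wooden shelf, base fixed on the worktop; origin on the worktop under its middle. Board 150 mm (x) by 278 mm (y = -108 to +170), top 60 mm up. It pivots on two legs at y = +150; the levelling foot is at x = 0, y = -135 mm, beyond the board's -y end. On it a fixed brown bowl (57 mm high, 129 wide) at x = 8, y = 88 and the ball level at x = -52, y = -28 mm.
- foot: Dark steel levelling foot: square head 36 x 36 x 28 mm with a square socket in its top, turning about its upright z axis; origin at the centre of the head's underside. Turning it clockwise seen from above raises its end of the shelf. About 0.12 N m of friction; it stays where left. At the start it needs 0.3 to 1.5 rad of clockwise turn to level the shelf.
- socket_mouth (a point): Centre of the mouth of the square socket in the top of the foot's head, 69 to 75 mm above the worktop when pressed (6 mm higher while not). Hole 14 x 14 mm, sides along this point's x and y, 20 mm deep with a solid floor, slightly chamfered. The key fits at any of its four quarter turns and has about 0.15 rad of play.
- seat (a joint): How far the sprung foot end of the shelf floats above its stop, rad: 0.02 when nothing presses on it (foot end about 6 mm up), 0 when pressed down firmly onto the stop. A push of about 6 N down on the foot seats it; beyond that it is rigid.
- ball_center (a point): Centre of the 14 mm dark steel ball that rolls in the level's open channel towards the low end; it takes about 1.5 s to settle.
- level_mid (a point): Middle of the level's channel (aluminium, 24 mm wide, 138 long, 26 high at its ends, along the shelf's y), at the ball's height, between two thin black marks 14.5 mm to either side; y points from foot to legs. Ball offset along y: 1 mm per 0.001 rad of slope. 1 rad of clockwise turn of the foot moves it 30 mm to +y; pressing the floating shelf onto its stop moves it 20 mm to -y.
Things that resemble listed ones, but are neither listed nor needed, are in the scene too. What is shaped like the key but red is not meant.

How it is judged:
By the outcome, as a careful person would: the job done as asked, in the order asked, and still so for the second after the job is handed in, while the arm keeps its last pose, push and grip.
It also fails if it takes over 72 s, if anything falls off the work surface, if the arm or the gripper's body presses on something with over 40 N, if the wrist force passes 120 N, or if a joint passes its speed limit or range.

## Working session

There is one attempt and no reset: what is moved stays moved. The work goes in short steps, Python scripts to look and compute and a shell command to move; the robot and the scene stay as the last step left them, time stands still between calls to the robot, and variables do not carry over. Pictures are saved under pics/ and viewed, on a budget of 10 in all, crops included, one or two more only if the job needs it, and the job is handed in when it is done.

```bash
mkdir -p pics; cat > h.py <<'E'
import numpy as np, cv2
from bench import robot
from scipy.spatial.transform import Rotation as R
def ray(s,uv):
    K=np.array([[s["fx"],0,s["cx"]],[0,s["fy"],s["cy"]],[0,0,1.]])
    p=cv2.undistortPoints(np.array([[uv]],float),K,np.array(s["dist"],float))[0,0]
    T=np.array(s["world_from_camera"]); d=T[:3,:3]@[p[0],-p[1],-1]
    return T[:3,3],d
def at_z(s,uv,z):
    o,d=ray(s,uv); return o+d*(z-o[2])/d[2]
def proj(s,P):
    K=np.array([[s["fx"],0,s["cx"]],[0,s["fy"],s["cy"]],[0,0,1.]])
    T=np.array(s["world_from_camera"]); c=(np.asarray(P,float)-T[:3,3])@T[:3,:3]
    c=c*[1,-1,-1]
    return cv2.projectPoints(c.reshape(-1,1,3),np.zeros(3),np.zeros(3),K,np.array(s["dist"],float))[0][:,0]
def tri(s1,u1,s2,u2):
    o1,d1=ray(s1,u1);o2,d2=ray(s2,u2)
    A=np.stack([d1,-d2],1);t=np.linalg.lstsq(A,o2-o1,rcond=None)[0]
    a,b=o1+t[0]*d1,o2+t[1]*d2
    return (a+b)/2,np.linalg.norm(a-b)
E
python3 - <<'E'
from h import *
np.set_printoptions(precision=3,suppress=True)
o=robot.get_obs();print(o["tool_pos"],o["ee_rot"],o["time"])
for c in["top","side"]:
    s=robot.snapshot(c);cv2.imwrite(f"pics/{c}0.png",s["frame"]);print(c,np.array(s["world_from_camera"]))
    for l in["key","stand","foot","shelf","socket_mouth","ball_center","level_mid"]:
        print(l,[(np.round(d["centre"]),round(d["p"],2), at_z(s,d["centre"],{"stand":0,"shelf":0,"key":.008,"foot":.045,"socket_mouth":.078}.get(l,.075))) for d in robot.spot_point(l,c)[:3]])
E
```

```text
[0.223 0.502 0.204] [-1.573  0.    -0.418] 0.0
top [[-0.003  0.99  -0.141  0.343]
 [-1.    -0.003 -0.002 -0.017]
 [-0.003  0.141  0.99   1.045]
 [ 0.     0.     0.     1.   ]]
key [(array([405., 180.]), 0.84, array([ 0.558, -0.339,  0.008])), (array([359., 227.]), 0.77, array([ 0.446, -0.225,  0.008])), (array([406., 245.]), 0.68, array([ 0.404, -0.333,  0.008]))]
stand [(array([358., 226.]), 0.61, array([ 0.449, -0.224,  0.   ]))]
foot [(array([294., 180.]), 0.66, array([ 0.55 , -0.072,  0.045])), (array([248., 204.]), 0.19, array([0.494, 0.032, 0.045]))]
shelf [(array([231., 192.]), 0.88, array([0.53 , 0.074, 0.   ]))]
socket_mouth [(array([291., 174.]), 0.88, array([ 0.556, -0.065,  0.078]))]
ball_center [(array([248., 204.]), 0.62, array([0.489, 0.031, 0.075]))]
level_mid [(array([241., 207.]), 0.75, array([0.483, 0.046, 0.075]))]
side [[ 0.991  0.062 -0.114  0.313]
 [-0.13   0.396 -0.909 -1.322]
 [-0.011  0.916  0.401  0.643]
 [ 0.     0.     0.     1.   ]]
key [(array([284., 261.]), 0.89, array([ 0.453, -0.214,  0.008])), (array([272., 291.]), 0.84, array([ 0.409, -0.343,  0.008])), (array([341., 285.]), 0.75, array([ 0.563, -0.343,  0.008]))]
stand []
foot [(array([314., 215.]), 0.71, array([ 0.559, -0.041,  0.045]))]
shelf [(array([302., 215.]), 0.79, array([0.542, 0.057, 0.   ])), (array([314., 207.]), 0.48, array([0.587, 0.107, 0.   ]))]
socket_mouth [(array([314., 204.]), 0.75, array([ 0.558, -0.047,  0.078]))]
ball_center []
level_mid [(array([288., 192.]), 0.78, array([0.499, 0.061, 0.075]))]
```

View pics/top0.png

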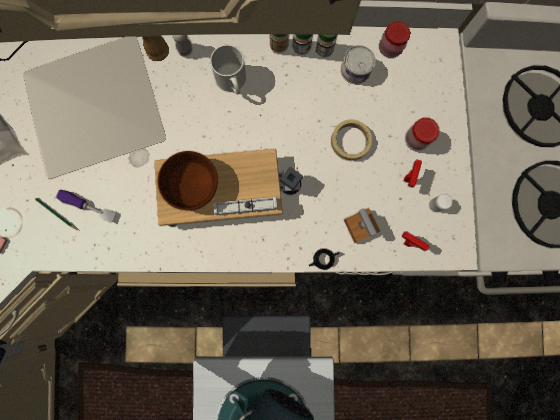

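View pics/side0.png

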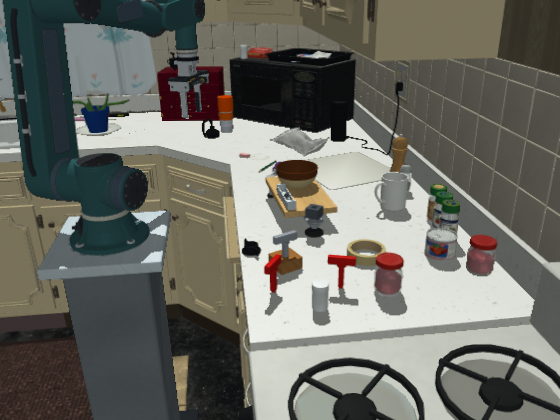

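The real (grey) key stands in the stand at about (362,225) in the top picture. The foot is at (290,180), and the ball sits slightly to the foot side of the level at (248,204). The two red keys, at (414,173) and (415,241), are decoys. Next I'll take a zoomed crop of the stand and the foot.

```bash
python3 - <<'E'
import cv2,numpy as np
t=cv2.imread("pics/top0.png");
a=cv2.resize(t[200:250,335:385],(400,400),interpolation=cv2.INTER_CUBIC)
b=cv2.resize(t[155:205,265:315],(400,400),interpolation=cv2.INTER_CUBIC)
c=cv2.resize(t[190:220,205:285],(800,200)[:2],interpolation=cv2.INTER_CUBIC)
cv2.imwrite("pics/crop0.png",np.vstack([np.hstack([a,b]),c]))
E
```

```text
(no output)
```

View pics/crop0.png

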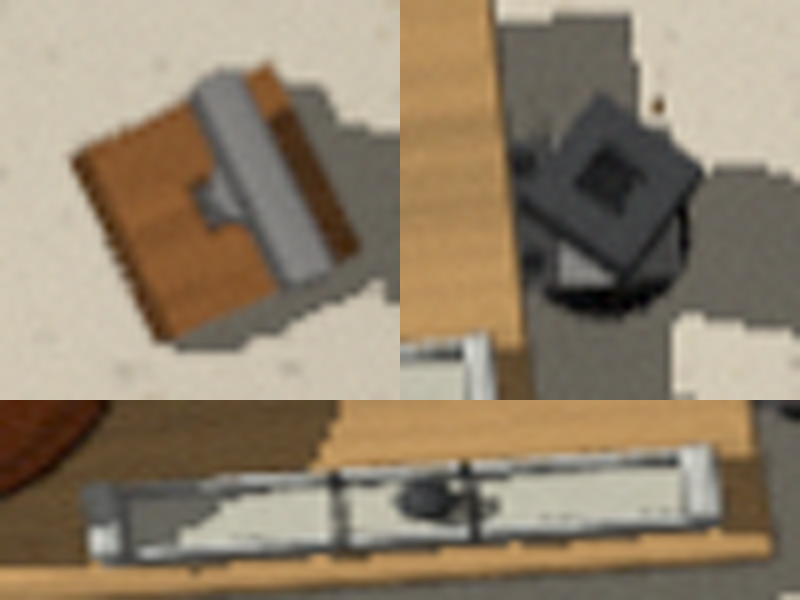

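```bash
python3 - <<'E'
from h import *
np.set_printoptions(precision=4,suppress=True)
s=robot.snapshot("top"); s2=robot.snapshot("side")
P=lambda x,y,ox,oy,z:at_z(s,(x/8+ox-.44,y/8+oy-.44),z)
# key bar ends, top face
e1=P(227,78,335,200,.086);e2=P(308,280,335,200,.086)
print("bar",e1,e2,(e1+e2)/2,np.linalg.norm(e1-e2),"yaw",np.arctan2(*(e1-e2)[1::-1]))
q=np.array([P(x,y,335,200,.030) for x,y in [(75,157),(262,62),(355,250),(165,338)]]);print("stand corners",q, (q[1]+q[3])/2, np.arctan2(*(q[2]-q[1])[1::-1]))
c=np.array([P(x,y,265,155,.077) for x,y in [(203,95),(303,172),(222,272),(122,190)]])
print("foot",c,c.mean(0),[ (np.linalg.norm(c[i]-c[i-1]),np.arctan2(*(c[i]-c[i-1])[1::-1])%(np.pi/2)) for i in range(4)])
h=[P(x,y,265,155,.077) for x,y in [(207,142),(245,175),(208,215),(172,180)]]
print("hole",np.mean(h,0))
sx=at_z(s,(205+100/10,190+125/200*30),.08)
a=at_z(s,(205+10.5,190+(520-400)*.15),.08);b=at_z(s,(205+70,190+(485-400)*.15),.08);print("level",a,b,np.arctan2(*(a-b)[1::-1]))
for l in ["key","socket_mouth","foot"]:
  for d in robot.spot_point(l,"top")[:2]:
    for e in robot.spot_point(l,"side")[:2]:
      p,r=tri(s,d["centre"],s2,e["centre"]); 
      if r<.02: print(l,p,r)
E
```

```text
bar [ 0.4761 -0.2184  0.086 ] [ 0.4214 -0.2387  0.086 ] [ 0.4487 -0.2285  0.086 ] 0.05840716000063693 yaw 0.3539478039848335
stand corners [[ 0.4613 -0.1859  0.03  ]
 [ 0.4885 -0.2405  0.03  ]
 [ 0.4344 -0.2654  0.03  ]
 [ 0.4097 -0.2102  0.03  ]] [ 0.4491 -0.2253  0.03  ] -2.709170873593233
foot [[ 0.5733 -0.0618  0.077 ]
 [ 0.5516 -0.0891  0.077 ]
 [ 0.5237 -0.0665  0.077 ]
 [ 0.5466 -0.0394  0.077 ]] [ 0.5488 -0.0642  0.077 ] [(np.float64(0.034879409075297955), np.float64(0.869818464725091)), (np.float64(0.03486198384582917), np.float64(0.897625612936312)), (np.float64(0.035854078028643196), np.float64(0.8902907424024296)), (np.float64(0.03558246985136966), np.float64(0.8698783730339155))]
hole [ 0.5499 -0.063   0.077 ]
level [0.4808 0.1006 0.08  ] [ 0.4919 -0.0285  0.08  ] 1.6566236360764441
key [ 0.4503 -0.2233  0.0118] 0.010821847354076443
foot [ 0.5522 -0.0668  0.0458] 0.010786149556700597
```

```bash
python3 -m creep '[[0.87,0,-1,0,0],[0.87,0,-1,0,0],[0.87,0,-1,0,0],[0.87,0,-1,0,0],[0.87,0,-1,0,0],[0.87,0,-1,0,0],[0.87,0,-1,0,0],[0.87,0,-1,0,0],[0.87,0,-1,0,0],[0.87,0,-1,0,0],[0.87,0,-1,0,0],[0.87,0,-1,0,0],[0.87,0,-1,0,0],[0.87,0,-1,0,0],[0.87,0,-1,0,0],[0.87,0,-1,0,0],[0.87,0,-1,0,0],[0.87,0,-1,0,0],[0.87,0,-1,0,0],[0.87,0,-1,0,0]]'
python3 -m creep '[[0.9,0,-1,0,0],[0.9,0,-1,0,0],[0.9,0,-1,0,0],[0,0,0,1,0],[0,0,0,1,0],[0,0,0,1,0],[0,0,0,1,0],[0,0,0,1,0],[0,0,0,1,0],[0,0,0,1,0],[0,0,0,1,0],[0,0,0,1,0],[0,0,0,1,0],[0,0,0,1,0],[0,0,0,1,0],[0,0,0,1,0],[0,0,0,1,0],[0,0,0,1,0],[0,0,0,1,0],[0,0,0,1,0]]'
python3 -m creep '[[0,0,0,1,0],[0,0,0,1,0],[0,0,0,0.35,0],[0,0,0,0,0]]'
```

```text
time: 3.7
tool_pos: [0.4181, -0.1319, 0.2056]
ee_rot: [-1.571, -0.001, -0.418]
wrist_force: [-0.1, -0.1, -0.3]
width: 0.0469
time: 6.2
tool_pos: [0.4491, -0.2267, 0.2055]
ee_rot: [-1.571, 0.0, -2.462]
wrist_force: [0.2, -0.6, -0.4]
width: 0.047
time: 6.7
tool_pos: [0.4491, -0.2267, 0.2055]
ee_rot: [-1.571, 0.0, -2.739]
wrist_force: [0.7, 0.0, 0.0]
width: 0.0472
```

```bash
python3 -m creep '[[0,1,0,0,0],[0,1,0,0,0],[0,1,0,0,0],[0,1,0,0,0],[0,0.8,0,0,0],[0,0.5,0,0,0],[0,0.5,0,0,0],[0,0,0,0,0]]'
python3 - <<'E'
from h import *
s=robot.snapshot("side");cv2.imwrite("pics/g1.png",cv2.resize(s["frame"][190:310,220:380],(800,600),interpolation=cv2.INTER_CUBIC))
E
```

```text
time: 7.7
tool_pos: [0.4487, -0.2264, 0.0597]
ee_rot: [-1.572, -0.001, -2.74]
wrist_force: [0.8, 0.0, -0.1]
width: 0.047
```

View pics/g1.png

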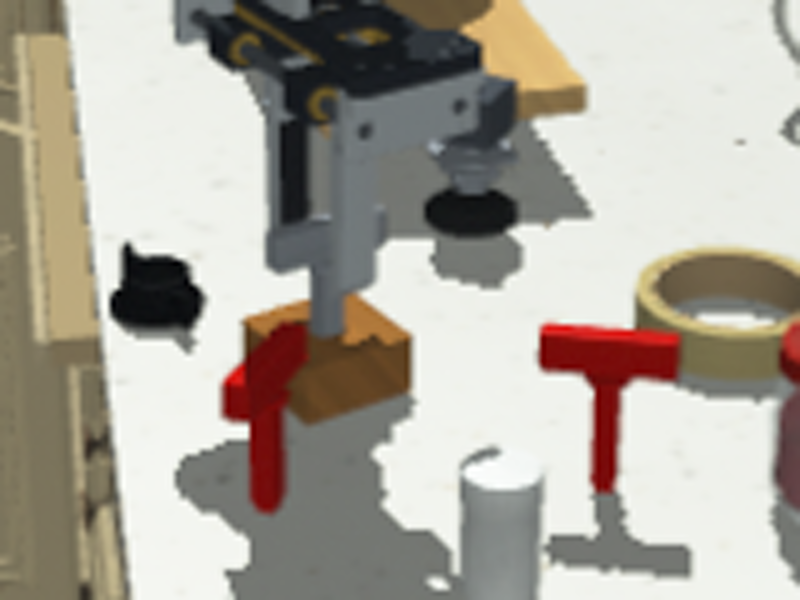

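The near finger is over the stand at (330,300) and hides the key bar. No force shows, so I'll close and lift.

```bash
python3 -m creep '[[0,0,0,0,-0.5],[0,0,0,0,-1],[0,0,0,0,-1],[0,0,0,0,-1],[0,0,0,0,-1]]'
```

```text
time: 8.38
tool_pos: [0.4494, -0.2269, 0.0609]
ee_rot: [-1.57, 0.001, -2.74]
wrist_force: [0.2, 0.6, 1.8]
width: 0.02
```

```bash
python3 -m creep '[[0,0,0,0,-1],[0,0,0,0,-1],[0,0,0,0,-1]]'; python3 -c "
from bench import robot
o=robot.get_obs();print(o['width'],o['wrist_force'],o['wrist_torque'])"
```

```text
time: 8.75
tool_pos: [0.4494, -0.2269, 0.0609]
ee_rot: [-1.57, 0.001, -2.74]
wrist_force: [0.0, -0.2, 3.8]
width: 0.0201
0.020129519889424154 [ 0.03222675 -0.20351414  3.78371163] [0.02084017 0.14664966 0.02304305]
```

```bash
python3 - <<'E'
from h import *
s=robot.snapshot("side");a=cv2.resize(s["frame"][230:290,260:320],(400,400),interpolation=cv2.INTER_CUBIC)
s=robot.snapshot("top");b=cv2.resize(s["frame"][195:255,330:390],(400,400),interpolation=cv2.INTER_CUBIC)
cv2.imwrite("pics/g2.png",np.hstack([a,b]))
E
```

```text
(no output)
```

View pics/g2.png

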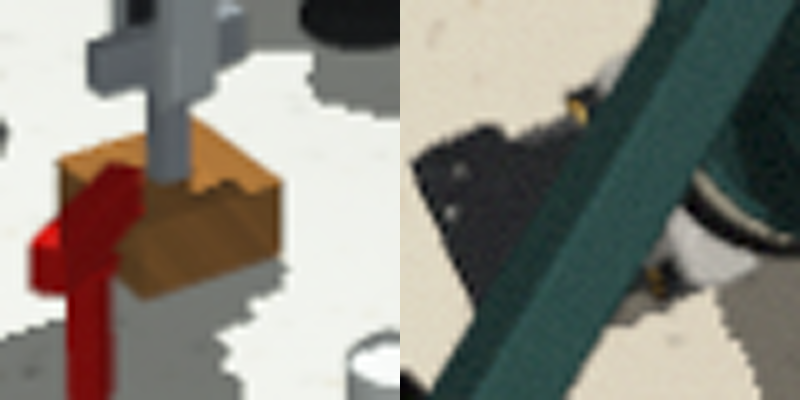

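```bash
python3 - <<'E'
from h import *
np.set_printoptions(precision=1,suppress=True)
s=robot.snapshot("side")
c=lambda P:(proj(s,P)-[260,230])*6.667
o=np.array([.4494,-.2269,0]);x=np.array([np.cos(.4),np.sin(.4),0]);y=np.array([-np.sin(.4),np.cos(.4),0]);z=np.array([0,0,1])
print("bar near face",c([o+a*.031*x-.007*y+h*z for a in(-1,1) for h in(.068,.088)]))
print("tip near",c([o-.01*y+.061*z+a*.008*x for a in(-1,1)]),c([o-.02*y+.061*z]))
print("stand",c([o+z*.03+.03*(a*x+b*y) for a,b in((-1,-1),(-1,1),(1,1),(1,-1))]))
b=robot.spot_point("key","side");print([(d["centre"],d["p"]) for d in b])
E
```

```text
bar near face [[ 88.6 103.9]
 [ 87.5  52.9]
 [239.6  61.1]
 [239.5  11. ]]
tip near [[149.9 108.8]
 [188.9  97.6]] [[183.9 114.6]]
stand [[125.5 226. ]
 [ 42.9 155. ]
 [185.  114. ]
 [271.2 181.8]]
[([283.4, 262.8], 0.78), ([275.1, 294.6], 0.74), ([341.1, 283.8], 0.62)]
```

```bash
python3 -m creep '[[0,-0.4,0,0,-1],[0,-0.4,0,0,-1],[0,0,0,0,-1]]'; python3 -m creep '[[0,-0.8,0,0,-1],[0,-0.8,0,0,-1],[0,-1,0,0,-1],[0,-1,0,0,-1],[0,0,0,0,-1],[0,0,0,0,-1]]';  python3 - <<'E'
from h import *
np.set_printoptions(precision=4,suppress=True)
print(robot.get_obs()["wrist_torque"])
s=robot.snapshot("side");a=cv2.resize(s["frame"][190:290,240:340],(600,600),interpolation=cv2.INTER_CUBIC)
cv2.imwrite("pics/g3.png",a)
E
```

```text
time: 9.32
tool_pos: [0.4495, -0.2268, 0.0813]
ee_rot: [-1.57, 0.001, -2.74]
wrist_force: [0.4, 0.0, -0.9]
width: 0.0199
time: 10.07
tool_pos: [0.4486, -0.2263, 0.1691]
ee_rot: [-1.573, -0.001, -2.74]
wrist_force: [0.3, -0.1, -0.6]
width: 0.0203
[-0.0346  0.0963 -0.0129]
```

View pics/g3.png

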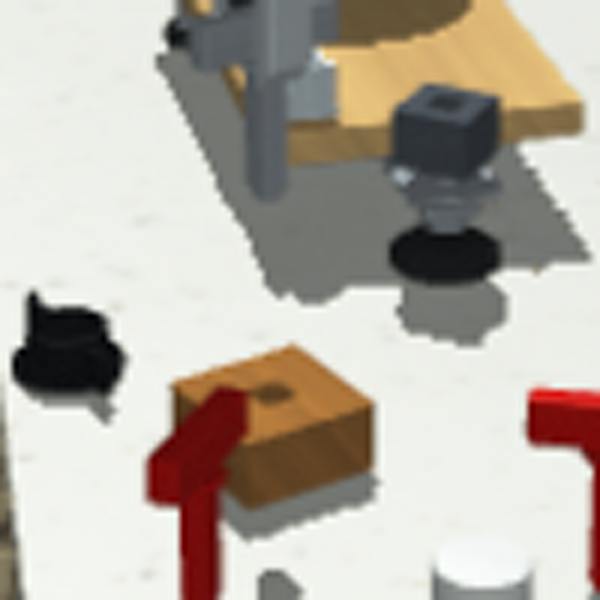

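```bash
python3 - <<'E'
from h import *
np.set_printoptions(precision=1,suppress=True)
s=robot.snapshot("side");o=robot.get_obs();print(o["tool_pos"],o["width"])
c=lambda P:(proj(s,P)-[240,190])*6
t=np.array(o["tool_pos"]);B=t+[0,0,-.053]
for yw in(.3,.4,.5):
    Rz=R.from_euler("z",yw).as_matrix()
    M=lambda P:B+np.array(P)@Rz.T
    print(yw,"bar",c(M([[a*.031,b*.007,h] for a in(-1,1) for b in (-1,1) for h in(.06,.08)])).tolist())
    print("tip",c(M([[a*.00475,b*.00475,0] for a in(-1,1) for b in (-1,1)])).tolist())
f=np.array([.5495,-.0635,.077]);Rz=R.from_euler("z",.88).as_matrix()
print("foot top",c([f+Rz@[a*.018,b*.018,0] for a in(-1,1) for b in (-1,1)]), c([f]))
print("hole stand",c([[.449,-.2253,.03]]), c([[.449,-.2268,.03]]))
E
```

```text
[ 0.4 -0.2  0.2] 0.020128500204404084
0.3 bar [[185.9202165920359, 76.0920271018436], [184.80933923378302, 26.863434929574055], [171.2474060397392, 62.964848318174234], [170.048803091742, 14.133829772766035], [334.4646513576015, 47.81533866680229], [334.3677441332196, -0.6376004548110359], [318.64694834664465, 35.212277196889374], [318.4461885944811, -12.855206433278568]]
tip [[249.0749928935345, 204.53933524239767], [238.96999512748732, 195.0340512195785], [271.3514611563986, 199.88608122791794], [261.13231067109336, 190.43865180294074]]
0.4 bar [[191.25487460822035, 78.59718398684265], [190.17826040399905, 29.291730959584527], [173.18146070037642, 66.12651244782404], [171.99299564564535, 17.200334548372496], [332.17743561998157, 44.734465967763356], [332.065458241681, -3.625097655160573], [313.2424123865801, 32.863239033826346], [313.00634045868185, -15.131122208076874]]
tip [[250.72858611532786, 204.74841855570992], [238.44198293869078, 195.74792724878313], [271.86532573034276, 199.1680203346515], [259.49286521899285, 190.23375354641848]]
0.5 bar [[197.23986410695522, 80.87487282745417], [196.20228303562374, 31.49906696397818], [175.93230235372607, 69.19427297786785], [174.75965281539607, 20.175444359739004], [329.1196029667368, 41.77279898491025], [328.98750384334517, -6.496531149466307], [307.268094916261, 30.743092751965662], [306.9930558580413, -17.184726698103532]]
tip [[252.42682623479368, 204.88432613106227], [238.0800862196213, 196.47954688837547], [272.21136348518894, 198.43353589065384], [257.81048438084827, 190.10071092493524]]
foot top [[450.7 127.6]
 [379.4 110.5]
 [489.8  99. ]
 [419.4  82.7]] [[434.8 104.8]]
hole stand [[259.  389.6]] [[259.5 391.4]]
```

```bash
python3 - <<'E'
from h import *
g=cv2.imread("pics/g3.png")
cv2.imwrite("pics/g3z.png",cv2.resize(g[0:210,150:360],(600,600),interpolation=cv2.INTER_CUBIC))
E
```

```text
(no output)
```

View pics/g3z.png

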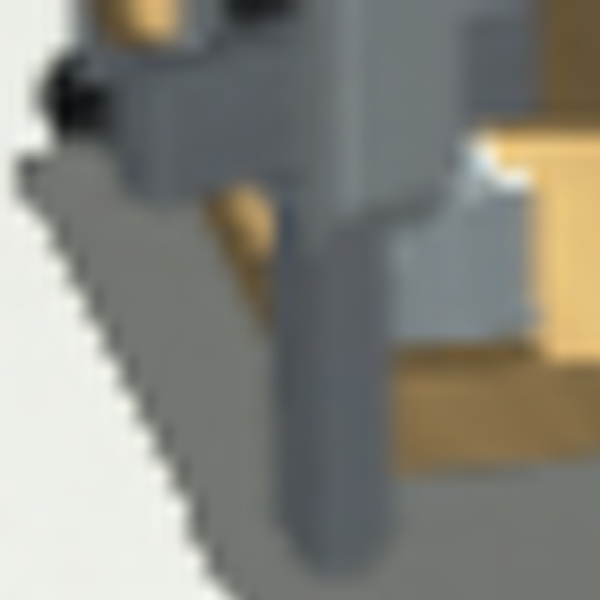

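```bash
python3 -m creep '[[0,0,0,-1,-1],[0,0,0,-1,-1],[0,0,0,-1,-1],[0,0,0,-1,-1],[-0.8,0,-0.11,0,-1],[-0.8,0,-0.11,0,-1],[-0.8,0,-0.11,0,-1],[-0.8,0,-0.11,0,-1],[-0.8,0,-0.11,0,-1],[-0.8,0,-0.11,0,-1],[-0.8,0,-0.11,0,-1],[-0.8,0,-0.11,0,-1],[-0.8,0,-0.11,0,-1],[-0.4,0,-0.05,0,-1],[0,0,0,0,-1]]'
python3 - <<'E'
from h import *
s=robot.snapshot("side");cv2.imwrite("pics/f1.png",cv2.resize(s["frame"][140:240,260:360],(600,600),interpolation=cv2.INTER_CUBIC))
o=robot.get_obs();print(o["tool_pos"],o["ee_rot"],o["width"],o["joint_positions"])
t=np.array(o["tool_pos"]);c=lambda P:(proj(s,P)-[260,140])*6
print(c([t-[0,0,.053],[.5495,-.0635,.077]]))
E
```

```text
time: 12.05
tool_pos: [0.5501, -0.063, 0.1704]
ee_rot: [-1.571, -0.0, -2.259]
wrist_force: [-0.3, 0.2, -1.2]
width: 0.0204
[ 0.54990123 -0.06347906  0.1703878 ] [-1.57086282e+00 -5.21808722e-04 -2.25933162e+00] 0.01982853735078617 [-2.17079286e-01  1.04751635e-01  1.42104753e+00 -4.35130900e-04
  1.61608972e+00  4.71436388e-01]
[[316.67700574 320.61957226]
 [314.78085754 404.77159652]]
```

View pics/f1.png

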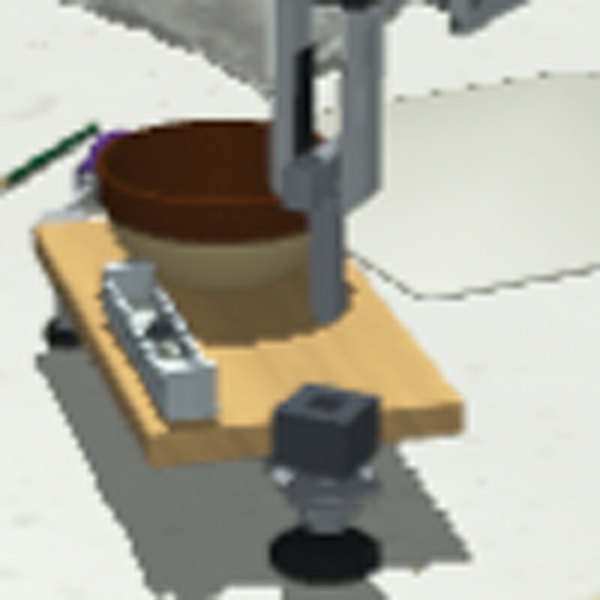

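The shank is right over the socket: its tip is at (328,325) and the hole at (327,402), in line. Descending, watching the force.

```bash
python3 -m creep '[[0,0.5,0,0,-1],[0,0.5,0,0,-1],[0,0.4,0,0,-1],[0,0.12,0,0,-1],[0,0.12,0,0,-1],[0,0.12,0,0,-1],[0,0,0,0,-1]]'
```

```text
time: 12.98
tool_pos: [0.5499, -0.0635, 0.1265]
ee_rot: [-1.571, 0.0, -2.26]
wrist_force: [-0.8, 0.8, -1.0]
width: 0.02
```

```bash
python3 -m creep '[[0,0.1,0,0,-1],[0,0.1,0,0,-1],[0,0,0,0,-1]]'; python3 -m creep '[[0,0.1,0,0,-1],[0,0.1,0,0,-1],[0,0,0,0,-1]]'; python3 -c "
from bench import robot
o=robot.get_obs();print(o['width'],o['wrist_force'],o['wrist_torque'])"
```

```text
time: 13.35
tool_pos: [0.5497, -0.0635, 0.1211]
ee_rot: [-1.571, -0.0, -2.26]
wrist_force: [0.5, -0.9, -1.4]
width: 0.0202
time: 13.72
tool_pos: [0.5497, -0.0635, 0.1161]
ee_rot: [-1.571, -0.0, -2.26]
wrist_force: [0.1, 0.1, -1.2]
width: 0.0199
0.019932099296779023 [ 0.11072608  0.08057149 -1.17883555] [-0.02505972  0.07350414  0.09053416]
```

```bash
python3 -m creep '[[0,0.1,0,0,-1],[0,0.08,0,0,-1],[0,0,0,0,-1]]'; python3 -m creep '[[0,0.1,0,0,-1],[0,0.08,0,0,-1],[0,0,0,0,-1]]';
```

```text
time: 14.1
tool_pos: [0.5497, -0.0635, 0.1117]
ee_rot: [-1.571, -0.0, -2.26]
wrist_force: [0.4, -0.2, -0.8]
width: 0.0202
time: 14.48
tool_pos: [0.5503, -0.0636, 0.1082]
ee_rot: [-1.57, 0.001, -2.26]
wrist_force: [0.0, 0.4, 3.3]
width: 0.0204
```

```bash
python3 -m creep '[[0,0.12,0,0,-1],[0,0.1,0,0,-1],[0,0,0,0,-1]]'; python3 -m creep '[[0,0.06,0,0,-1],[0,0,0,0,-1],[0,0,0,0,-1]]';
```

```text
time: 14.85
tool_pos: [0.551, -0.0637, 0.1049]
ee_rot: [-1.567, 0.002, -2.26]
wrist_force: [-3.0, -0.0, 12.0]
width: 0.02
time: 15.22
tool_pos: [0.5514, -0.0637, 0.1047]
ee_rot: [-1.566, 0.003, -2.26]
wrist_force: [-2.7, 0.1, 15.5]
width: 0.0203
```

```bash
cat > ball.py <<'E'
from h import *
import sys
o=robot.get_obs();print(round(o["time"],2),np.round(o["tool_pos"],4),np.round(o["ee_rot"],3),np.round(o["wrist_force"],1),np.round(o["wrist_torque"],3),round(o["width"],4),"q6",round(o["joint_positions"][5],2))
for c in["top","side"]:
    s=robot.snapshot(c);r={}
    for l in["ball_center","level_mid"]:
        d=robot.spot_point(l,c)
        if d: r[l]=at_z(s,d[0]["centre"],.078);print(c,l,np.round(d[0]["centre"],1),round(d[0]["p"],2))
    if len(r)==2: print(c,"offset mm",1e3*(r["ball_center"]-r["level_mid"])@[-.0857,.9963,0])
    cv2.imwrite(f"pics/last_{c}.png",s["frame"])
E
python3 ball.py; python3 - <<'E'
import cv2,numpy as np
t=cv2.imread("pics/last_top.png");s=cv2.imread("pics/last_side.png")
a=cv2.resize(t[185:225,200:300],(800,320),interpolation=cv2.INTER_CUBIC)
b=cv2.resize(s[165:225,270:340],(326,280),interpolation=cv2.INTER_CUBIC)
b=cv2.copyMakeBorder(b,0,0,0,800-326,cv2.BORDER_CONSTANT)
cv2.imwrite("pics/b1.png",np.vstack([a,b]))
E
```

```text
15.22 [ 0.5514 -0.0637  0.1047] [-1.566  0.003 -2.26 ] [-2.7  0.1 15.5] [0.244 0.854 0.002] 0.0203 q6 0.47
side level_mid [288.7 194.4] 0.51
```

View pics/b1.png

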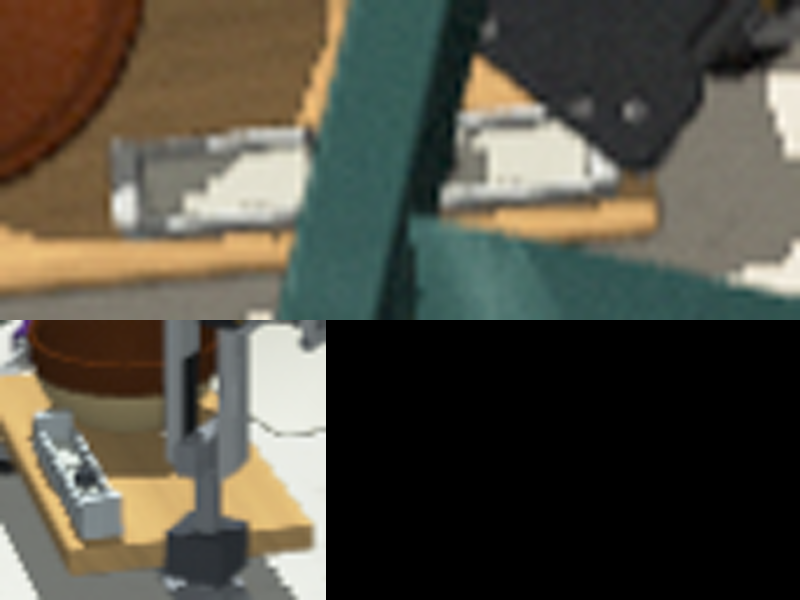

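```bash
cat > prof.py <<'E'
from h import *
import sys
t=robot.snapshot("top") if 0 else None
s=robot.snapshot("side"); 
M=np.array([.4864,.0362,.078]); ax=np.array([-.0857,.9963,0])
def prof(img):
    g=cv2.cvtColor(img,cv2.COLOR_BGR2GRAY); d=np.arange(-60,61,3)
    P=proj(s,[M+ax*k/1e3 for k in d])+[2,-.5]
    L=cv2.remap(cv2.GaussianBlur(g,(3,3),0),P[:,0].astype(np.float32).reshape(1,-1),P[:,1].astype(np.float32).reshape(1,-1),cv2.INTER_LINEAR)[0]
    return d,L,P
for n in sys.argv[1:]:
    img=s["frame"] if n=="now" else cv2.imread(n)
    d,L,P=prof(img);print(n," ".join(f"{k}:{v}" for k,v in zip(d,L)))
    z=cv2.resize(img[170:220,270:310],(480,600),interpolation=cv2.INTER_CUBIC)
    for k in(-14.5,0,14.5):
        q=(proj(s,[M+ax*k/1e3])[0]+[2.5,0]-[270,170])*12
        cv2.circle(z,tuple(int(v) for v in q),2,(0,0,255),-1)
    cv2.imwrite("pics/z_%s.png"%n.split("/")[-1].split(".")[0],z)
E
python3 prof.py pics/side0.png pics/last_side.png
python3 - <<'E'
import cv2,numpy as np
cv2.imwrite("pics/b2.png",cv2.resize(np.hstack([cv2.imread("pics/z_side0.png"),cv2.imread("pics/z_last_side.png")]),(800,500)))
E
```

```text
pics/side0.png -60:132 -57:143 -54:160 -51:171 -48:176 -45:180 -42:169 -39:159 -36:150 -33:141 -30:132 -27:123 -24:112 -21:96 -18:80 -15:67 -12:59 -9:54 -6:54 -3:58 0:62 3:77 6:96 9:115 12:132 15:148 18:147 21:143 24:136 27:126 30:114 33:111 36:110 39:110 42:113 45:115 48:117 51:118 54:120 57:120 60:120
pics/last_side.png -60:165 -57:163 -54:157 -51:149 -48:131 -45:110 -42:93 -39:75 -36:63 -33:62 -30:62 -27:67 -24:73 -21:82 -18:92 -15:104 -12:116 -9:137 -6:151 -3:163 0:171 3:164 6:157 9:148 12:138 15:126 18:124 21:120 24:117 27:116 30:116 33:118 36:121 39:124 42:127 45:128 48:129 51:129 54:130 57:131 60:132
```

View pics/b2.png

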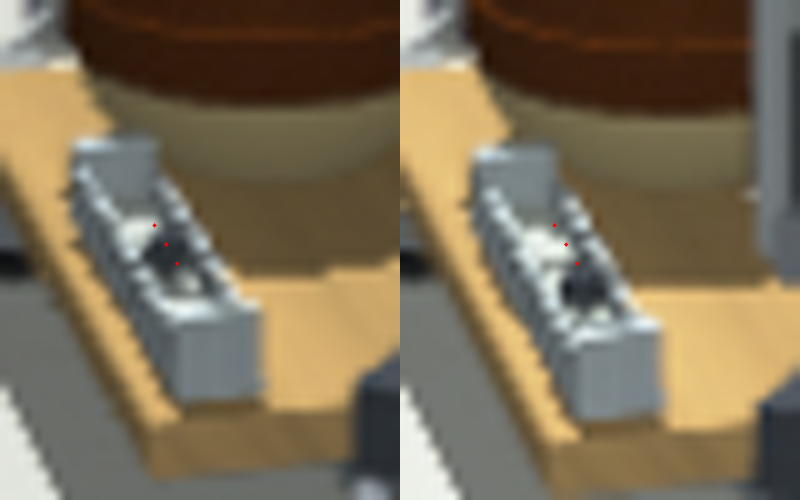

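```bash
python3 -m creep '[[0,0,0,0.8,-1],[0,-0.02,0,0.8,-1],[0,-0.03,0,0.8,-1],[0,0,0,0,-1]]'; python3 prof.py now
```

```text
time: 16.08
tool_pos: [0.5513, -0.0637, 0.1049]
ee_rot: [-1.568, 0.003, -2.548]
wrist_force: [-2.2, 1.3, 12.3]
width: 0.0201
now -60:165 -57:161 -54:153 -51:142 -48:122 -45:101 -42:87 -39:72 -36:64 -33:65 -30:68 -27:77 -24:87 -21:101 -18:114 -15:126 -12:134 -9:147 -6:156 -3:165 0:171 3:163 6:156 9:148 12:138 15:126 18:124 21:120 24:116 27:115 30:114 33:117 36:120 39:123 42:126 45:127 48:129 51:129 54:130 57:130 60:131
```

```bash
python3 -m creep '[[0,0,0,0.8,-1],[0,-0.02,0,0.8,-1],[0,-0.02,0,0.8,-1],[0,0,0,0,-1],[0,0,0,0,-1],[0,0,0,0,-1],[0,0,0,0,-1],[0,0,0,0,-1],[0,0,0,0,-1],[0,0,0,0,-1]]'; python3 prof.py now; python3 -c "
from bench import robot
o=robot.get_obs();print(o['width'],o['wrist_force'],o['wrist_torque'])"
```

```text
time: 17.38
tool_pos: [0.5512, -0.0636, 0.1051]
ee_rot: [-1.569, 0.004, -2.835]
wrist_force: [-1.0, 1.1, 9.6]
width: 0.0204
now -60:162 -57:166 -54:166 -51:162 -48:149 -45:134 -42:118 -39:102 -36:86 -33:73 -30:64 -27:60 -24:56 -21:60 -18:66 -15:74 -12:87 -9:109 -6:131 -3:153 0:173 3:175 6:177 9:171 12:161 15:147 18:137 21:125 24:118 27:115 30:114 33:116 36:119 39:122 42:124 45:126 48:128 51:129 54:130 57:130 60:130
0.02024200355224062 [-1.47613201  0.85236042  8.47550817] [0.23275352 0.37492634 0.1773624 ]
```

```bash
python3 -m creep '[[0,0.1,0,0,-1],[0,0.03,0,0.8,-1],[0,0,0,0.8,-1],[0,0,0,0.8,-1],[0,0,0,0.8,-1],[0,0,0,0.8,-1],[0,0,0,0,-1],[0,0,0,0,-1],[0,0,0,0,-1],[0,0,0,0,-1],[0,0,0,0,-1],[0,0,0,0,-1],[0,0,0,0,-1],[0,0,0,0,-1],[0,0,0,0,-1],[0,0,0,0,-1],[0,0,0,0,-1]]'; python3 prof.py now;python3 ball.py
```

```text
time: 19.55
tool_pos: [0.5522, -0.0637, 0.1046]
ee_rot: [-1.571, 0.008, 2.968]
wrist_force: [-3.2, 1.6, 17.3]
width: 0.0201
now -60:134 -57:141 -54:152 -51:161 -48:170 -45:179 -42:169 -39:157 -36:142 -33:127 -30:115 -27:112 -24:109 -21:104 -18:98 -15:90 -12:81 -9:70 -6:64 -3:60 0:58 3:66 6:78 9:93 12:108 15:125 18:133 21:136 24:135 27:128 30:120 33:118 36:118 39:119 42:121 45:124 48:126 51:127 54:129 57:129 60:129
19.6 [ 0.5522 -0.0637  0.1045] [-1.571  0.008  2.968] [-2.9  2.1 18.6] [0.309 0.715 0.136] 0.0204 q6 1.53
top level_mid [243.1 208. ] 0.85
side level_mid [287.  194.2] 0.74
```

View pics/z_now.png

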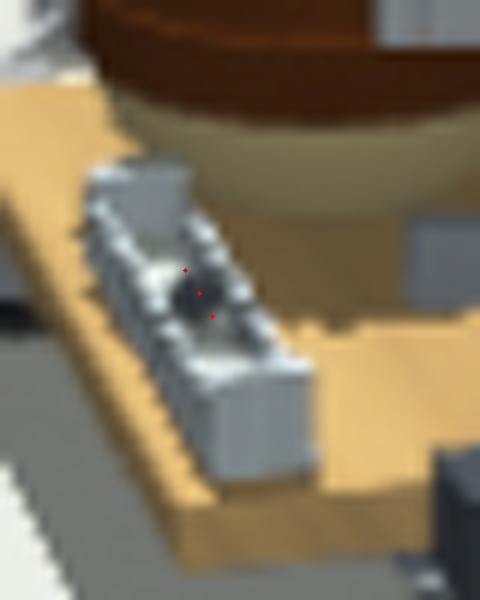

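```bash
python3 -m creep '[[0,0,0,0,-1],[0,0,0,0,-1],[0,0,0,0,-1],[0,0,0,0,-1],[0,0,0,0,-1],[0,0,0,0,-1],[0,0,0,0,-1],[0,0,0,0,-1],[0,0,0,0,-1],[0,0,0,0,-1],[0,0,0,0,-1],[0,0,0,0,-1]]'; python3 prof.py now;python3 ball.py; python3 - <<'E'
import cv2,numpy as np
t=cv2.imread("pics/last_top.png");s=cv2.imread("pics/last_side.png")
a=cv2.resize(t[185:225,210:290],(560,280),interpolation=cv2.INTER_CUBIC)
b=cv2.resize(s[130:240,265:345],(240,330),interpolation=cv2.INTER_CUBIC)
c=np.zeros((330,800,3),np.uint8);c[:280,:560]=a;c[:,560:]=b;cv2.imwrite("pics/fin.png",c)
E
```

```text
time: 21.4
tool_pos: [0.5522, -0.0638, 0.1046]
ee_rot: [-1.571, 0.008, 2.968]
wrist_force: [-2.8, 1.8, 17.5]
width: 0.0203
now -60:134 -57:141 -54:152 -51:161 -48:170 -45:179 -42:171 -39:163 -36:154 -33:144 -30:133 -27:128 -24:121 -21:111 -18:101 -15:91 -12:80 -9:69 -6:63 -3:59 0:57 3:65 6:77 9:92 12:108 15:124 18:133 21:136 24:135 27:128 30:120 33:118 36:118 39:118 42:121 45:124 48:126 51:127 54:129 57:129 60:129
21.45 [ 0.5522 -0.0638  0.1046] [-1.571  0.008  2.968] [-3.4  2.1 17.4] [0.347 0.702 0.145] 0.02 q6 1.53
top level_mid [242.6 206. ] 0.91
side level_mid [287.8 193.2] 0.78
```

View pics/fin.png

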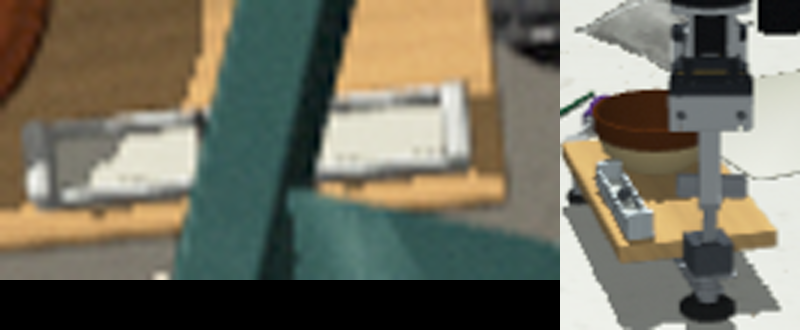

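```bash
python3 -c "
from bench import robot
print(robot.close_job())"
```

```text
the job is handed in; nothing more can be done
None
```

I took the key from its stand, stood it home in the foot's socket, pressed the shelf onto its stop and turned the key about 1.05 rad clockwise, counting play. The job was handed in at about 21.5 s of robot time, with the gripper still holding the key and pressing down.

Last checks:
- **Ball:** two looks about 2 s apart gave the same position, so it is at rest. I put it about 1–2 mm from the middle; the marks are at ±14.5 mm.
- **Press:** about 17 N down, steady. The shelf stopped giving at about 12–15 N, which I took as seated on its stop.
- **Key:** it looks upright in the side picture, and the tool tilt is under 0.01 rad.

What was missing or did not agree:
- **Ball reading:** it rests on the side camera alone, because the arm hid the ball from the top camera. The ball network found nothing in either camera at the end.
- **Camera offset:** the side camera read about 2 pixels to one side of the top camera and the robot. I compensated by comparing positions within the same picture.
- **Grip width:** it read 20 mm throughout, although the bar should be 14 mm. I found no cause, and the key did not slip.
- **Picture count:** I viewed 11 pictures, one over the budget of 10.

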